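Load the bench shaker with jars and start it

ROBOT

A 6-joint arm with a two-finger parallel gripper is mounted at the origin on a cart in front of the work surface, level with it; the furniture and walls round the work are solid. World frame = base frame: x ahead of the robot, y to its left, z up, the work surface at z = 0. Lengths are in m, angles in degrees, forces in N, time in s.
With the tool pointing down it reaches from about 0.3 to 0.75 m from the base axis. Payload 8.5 kg.
Tool frame: the origin (TCP) lies midway between the tips of the shut fingers; the grasp point (between the pads) lies 19 mm behind it (env.tcp_to_grasp is the z of the grasp point in the tool frame, in m); z points along the fingers, y is the line along which they close (so a half turn about z gives the same grasp; the last joint's range is limited). The gripper opens to 85 mm and grips with 20 to 120 N. Pads are 22 mm wide; open, the fingers measure 114 mm over their backs; the gripper's body (76 mm by 85 mm) begins 54 mm behind the grasp point. The pads swing forward as they close: fully open they stand 13 mm farther back than shut.
Start: joints at [-86.247, 21.807, 74.336, -0, 83.858, -12.336], TCP at [0.152, -0.528, 0.231] pointing down, gripper open.
Joint ranges: [-178.18, 178.18], [-50.72, 133.34], [12.68, 142.11], [-81.47, 261.47], [9.98, 163.14], [-165.26, 165.26]. Speed limits (degrees/s): [136.94, 136.94, 180, 180, 180, 180].

INTERFACE

Orientations are given as a 3x3 rotation matrix whose columns are the frame's x, y, z axes.
In Python, from rig import env, imaging, job, models gives the robot as it stands. The module is installed in compiled form; this text tells all that it offers.
- The arm moves only by the tool jog_arm, never from a script. Its argument "plan" is text: rows parted by semicolons, each of 7 numbers parted by spaces: the turn, a rotation vector about the tool's x, y, z in degrees, then the shift along the tool's x, y, z in cm, then the closure in counts, from 0 (fully open) to 255 (shut). In form: rx ry rz x y z claw; .... A call has 1 to 10 rows; each row shifts and turns the commanded pose from where the row before left it, along the tool's axes as they then stand; what a row does not reach is not made up. A row lasts 1/12 s, in which the tool goes at most 41.7 mm and 7.16 degrees, less where a joint would pass 70% of its speed; a pose out of reach is approached as far as the arm can. A call with a gripper value outside its range is refused whole. The fingers move at their own pace and stop on an object; "grip_force" is the grip in N (left out, the last holds). Time passes only in rows, so rows that do not move let the fingers close. It gives the time, the measured TCP pose, the force, the opening and the grip force at its end, in the units of the state.
- env.observe(): the state, without advancing time (a new reading comes with each control period).
- imaging.get_image(name): name is "scene" or "top"; returns a dict with "pixels" (400x640x3 uint8, red, green, blue), "depth" (400x640 float32, m along the optical axis (not along the pixel's ray), 0 where there is no reading), "fov_y" (degrees; the focal length in pixels is half the picture's height over the tangent of half this angle, whatever the lens; pixels are square), "cx", "cy" (the principal point, pixels), "world_from_camera" (4x4, takes a point from camera to world coordinates). Camera axes: x right, y down, z forward; pixel columns grow to the right and rows downward; lengths in m; the calibration is good to about 2 mm. A picture is of the moment at which its call begins.
- job.close_job(): hands the job in; it is judged then, once.
Trained networks look in the newest picture that a camera, given by its name, has taken for a name from the list of things; names that differ only in an ending like _2 or _b are one class to them, and where a whole thing is asked for, a point or a joint stands for the part that bears it (a point fixed in the world has none). Each returns a list of dicts, best first, with "confidence" (0 to 1); they miss things now and then, are a little off and sometimes report something else, mostly with a low value. They report only what shows in the picture. A call takes as long as a camera call.
- models.outline_of(camera, query): "region" (400x640 bool, what is visible of it) and "bbox" ([centre column, centre row, width, height] in pixels, round what is visible of it).
- models.tip_of(camera, query): "at" ([column, row] in pixels: a listed point, or the origin of a listed thing).
The state is a dict: "time_s": time; "q": joint angles; "qvel": joint speeds; "joint_efforts": joint torques, N m; "position": TCP position; "tool_rot": TCP orientation; "ft_force": force on the tool from outside, world axes, zero at the start; "wrist_torque": the same for the moment, N m; "grip_width": finger opening in m; "gripper_force": force on a finger pad.
Only numpy, scipy, OpenCV 4.12 (cv2) and the standard library are available. Lean on these libraries where they do the work, as an engineer would, in place of code of your own. Each camera call takes 0.05 s, during which the arm holds its last target. There are 200 camera calls.

TASK

Swing the hold-down bar of the bench shaker clear of its crate and stand every jar that waits on the bench upright in a free cell, one jar to a cell, leaving the jars already in the crate in place. Then swing the bar back over the jars right up to its stop, and press the green start button fully down and let it come up again; never press it while the bar is open, and do not disturb the card tray or the folding loupe.

Things in the scene. Friction and masses are not known exactly. Their poses are not given: they have to be found in the camera images.
- shaker: fixed bench shaker: white housing 40 mm high (x -190 to 95, y -165 to 120 mm) with a blue divided crate on top: 6 cells, 2 rows (x = -47.5, +47.5 mm) of 3 (y = -71, 0, 71 mm), each 65 x 65 mm inside, floor at z = 44, wall tops at z = 94 mm, 30 mm thick spine between the rows, other walls 5 to 6 mm. Origin at bench level under the crate's centre; x to the back, y along the crate, z up
- holdbar (a joint): swing of the hold-down bar, rad: 0 = closed against its stop, lying along the spine over the inner edges of the caps; grows as the bar swings level, counter-clockwise from above, towards the robot; clear of the crate from about 1.5, end stop 2.2. Starts at 0 to 0.3. Light friction (0.1 N m) holds it where it is left; no latch, no spring
- bar_pivot (a point): vertical pivot axis of the hold-down bar at its underside, 150 mm above the bench, on a steel pillar 22 mm thick at x = 0, y = -138 mm of the shaker. The bar: aluminium strip 60 mm wide, 225 mm long from the pivot, underside 150 (rubber strips 147), top 158 mm above the bench; caps of seated jars reach 139 mm
- bar_knob (a point): middle of the black upright round knob on the bar, 24 mm in diameter, 36 mm high (164 to 200 mm above the bench), 150 mm from the pivot; the point is 184 mm above the bench. With the bar closed it is over the spine at x = 0, y = +12 mm of the shaker; it moves towards the robot as the bar opens
- start (a joint): travel of the green start button, m: 0 = up, 0.007 = fully down (takes 5 N); it springs back when released
- start_top (a point): centre of the top face of the green round start button, 36 mm in diameter, in a black housing on the control panel at x = -150, y = +40 mm of the shaker; it is pressed straight down
- cell0 (a point): centre of the floor of crate cell 0 (x = -47.5, y = -71 mm of the shaker), 44 mm above the bench; it may already be occupied
- cell1 (a point): centre of the floor of crate cell 1 (x = -47.5, y = +0 mm of the shaker), 44 mm above the bench; it may already be occupied
- cell2 (a point): centre of the floor of crate cell 2 (x = -47.5, y = +71 mm of the shaker), 44 mm above the bench; it may already be occupied
- cell3 (a point): centre of the floor of crate cell 3 (x = +47.5, y = -71 mm of the shaker), 44 mm above the bench; it may already be occupied
- cell4 (a point): centre of the floor of crate cell 4 (x = +47.5, y = +0 mm of the shaker), 44 mm above the bench; it may already be occupied
- cell5 (a point): centre of the floor of crate cell 5 (x = +47.5, y = +71 mm of the shaker), 44 mm above the bench; it may already be occupied
- jar_a: closed amber glass jar with a white screw cap, 56 mm in diameter (cap too) and 95 mm high, about 0.2 kg, heavier below; origin at the centre of its underside, z up its axis; waiting on the bench to the left of the shaker (may be absent)
- jar_b: closed amber glass jar with a white screw cap, 56 mm in diameter (cap too) and 95 mm high, about 0.2 kg, heavier below; origin at the centre of its underside, z up its axis; waiting on the bench to the left of the shaker (may be absent)
- jar_c: closed amber glass jar with a white screw cap, 56 mm in diameter (cap too) and 95 mm high, about 0.2 kg, heavier below; origin at the centre of its underside, z up its axis; waiting on the bench to the left of the shaker (may be absent)
- jar_d: closed amber glass jar with a white screw cap, 56 mm in diameter (cap too) and 95 mm high, about 0.2 kg, heavier below; origin at the centre of its underside, z up its axis; waiting on the bench to the left of the shaker (may be absent)
- loaded_p: closed amber glass jar with a white screw cap, 56 mm in diameter (cap too) and 95 mm high, about 0.2 kg, heavier below; origin at the centre of its underside, z up its axis; already standing in a cell of the crate at the start (may be absent)
- loaded_q: closed amber glass jar with a white screw cap, 56 mm in diameter (cap too) and 95 mm high, about 0.2 kg, heavier below; origin at the centre of its underside, z up its axis; already standing in a cell of the crate at the start (may be absent)
- loaded_r: closed amber glass jar with a white screw cap, 56 mm in diameter (cap too) and 95 mm high, about 0.2 kg, heavier below; origin at the centre of its underside, z up its axis; already standing in a cell of the crate at the start (may be absent)
- card_tray: bystander: grey-white open card tray, 90 x 120 x 34 mm, origin at the centre of its underside; behind the waiting jars
- loupe: bystander: folding magnifier, grey plates round a black barrel, 33 x 41 x 14 mm, origin at its underside; behind the waiting jars, left of the card tray

How it is judged (in metres and radians):
On the way, in this order (a step that is already met when the one before it is completed fails the run):
1. the hold-down bar is swung clear of the crate (at least 1.3 rad) (value of joint holdbar above 1.3 rad), for 0.2 s.
2. every jar stands upright on the floor of a cell (x of jar_a in the frame of shaker between -0.083 and 0.083 m and y of jar_a in the frame of shaker between -0.107 and 0.107 m and z of jar_a in the frame of shaker between 0.038 and 0.05 m and angle between each of jar_a, jar_b, jar_c, jar_d, loaded_p, loaded_q, loaded_r's own z axis and vertical below 0.12 rad and x of jar_b in the frame of shaker between -0.083 and 0.083 m and y of jar_b in the frame of shaker between -0.107 and 0.107 m and z of jar_b in the frame of shaker between 0.038 and 0.05 m and x of jar_c in the frame of shaker between -0.083 and 0.083 m and y of jar_c in the frame of shaker between -0.107 and 0.107 m and z of jar_c in the frame of shaker between 0.038 and 0.05 m and x of jar_d in the frame of shaker between -0.083 and 0.083 m and y of jar_d in the frame of shaker between -0.107 and 0.107 m and z of jar_d in the frame of shaker between 0.038 and 0.05 m and x of loaded_p in the frame of shaker between -0.083 and 0.083 m and y of loaded_p in the frame of shaker between -0.107 and 0.107 m and z of loaded_p in the frame of shaker between 0.038 and 0.05 m and x of loaded_q in the frame of shaker between -0.083 and 0.083 m and y of loaded_q in the frame of shaker between -0.107 and 0.107 m and z of loaded_q in the frame of shaker between 0.038 and 0.05 m and x of loaded_r in the frame of shaker between -0.083 and 0.083 m and y of loaded_r in the frame of shaker between -0.107 and 0.107 m and z of loaded_r in the frame of shaker between 0.038 and 0.05 m), for 0.3 s.
3. the bar is swung back to its stop (within 0.06 rad) with the jars in place (all of step 2 and value of joint holdbar below 0.06 rad), for 0.2 s.
4. the start button is pressed fully down (at least 5.5 of 7 mm) with the bar closed (value of joint start above 0.0055 m and value of joint holdbar below 0.08 rad), for 0.05 s.
At the end, for the whole second after the job is handed in: Every waiting jar and every jar that was already in the crate stands upright (within 0.12 rad) on the floor of a cell (underside 38 to 50 mm above the bench), at rest; the bar is closed within 0.08 rad; the button is up (under 2 mm of travel) (all of step 2 and value of joint holdbar below 0.08 rad and value of joint start below 0.002 m and linear speed of each of jar_a, jar_b, jar_c, jar_d, loaded_p, loaded_q, loaded_r below 0.02 m/s); the robot touches nothing.
It fails at once if the start button is pressed (over 4 mm) while the bar is open (over 0.15 rad) (value of joint start above 0.004 m and value of joint holdbar above 0.15 rad).
It fails at once if the card tray or the loupe is pushed more than 30 mm (distance of any of card_tray, loupe from where it was at the start of the episode above 0.03 m).
It fails at once if a jar that was in the crate is taken out of it (z of any of loaded_p, loaded_q, loaded_r in the frame of shaker above 0.075 m).
Of jar_a, jar_b, jar_c, jar_d only 3 to 4 are there at a start; the rules pass over those that are not, and their reading is None.
Of loaded_p, loaded_q, loaded_r only 1 to 2 are there at a start; the rules pass over those that are not, and their reading is None.
At some moment in a run one of jar_a, jar_b, jar_c, jar_d may be knocked a few centimetres aside while the robot is not near it.
It also fails if it takes over 200 s, if anything falls off the work surface, if the arm or the gripper's body presses on something with over 40 N, if the wrist force passes 120 N, or if a joint passes its speed limit or range.

## Working session

There is one attempt and no reset: what is moved stays moved. The work goes in short steps, Python scripts to look and compute and a tool call to move; the robot and the scene stay as the last step left them, time stands still between calls to the robot, and variables do not carry over. Pictures are saved under pics/ and viewed, at most 14 in all, crops included, and the job is handed in when it is done.

Besides the shell and the picture viewer there is one more tool, called as a command line: name --argument value ..., lists and objects as JSON in quotes. jog_arm: Moves the arm, as the interface text tells. Its arguments: {"type":"object","properties":{"plan":{"type":"string"},"grip_force":{"type":"number"}},"required":["plan"]}

```bash
mkdir -p pics; ls
cat > h.py <<'E'
import numpy as np, cv2
from rig import env, imaging, job, models
def cam(n, save=None):
    im=imaging.get_image(n)
    if save: cv2.imwrite('pics/'+save,cv2.cvtColor(im['pixels'],cv2.COLOR_RGB2BGR))
    return im
def f_of(im): return 200/np.tan(np.radians(im['fov_y'])/2)
def w(im,u,v,d):
    f=f_of(im); p=np.array([(u-im['cx'])/f*d,(v-im['cy'])/f*d,d,1]); return (im['world_from_camera']@p)[:3]
def cloud(im):
    f=f_of(im); v,u=np.mgrid[:400,:640]; d=im['depth']
    P=np.stack([(u-im['cx'])/f*d,(v-im['cy'])/f*d,d,np.ones_like(d)],-1)@im['world_from_camera'].T
    P=P[...,:3]; P[d<=0]=np.nan; return P
def ray(im,u,v,z):
    f=f_of(im);T=im['world_from_camera'];r=T[:3,:3]@np.array([(u-im['cx'])/f,(v-im['cy'])/f,1]);o=T[:3,3]
    return o+r*(z-o[2])/r[2]
E
python3 - <<'E'
from h import *
np.set_printoptions(precision=4,suppress=True)
for n in('scene','top'):
    im=cam(n,n+'0.png'); print(n,im['fov_y'],im['cx'],im['cy'],im['world_from_camera'])
s=env.observe(); print(s['position'],s['tool_rot'],s['grip_width'],env.tcp_to_grasp)
E
```

```text
pics
scene 47.95636656514465 317.81160351385995 199.04317316388656 [[-0.1339  0.7108 -0.6906  1.3081]
 [ 0.991   0.0948 -0.0945  0.1292]
 [-0.0017 -0.697  -0.717   0.8673]
 [ 0.      0.      0.      1.    ]]
top 56.87159176966584 317.5641529531616 190.93067442668823 [[ 0.0234 -0.9863  0.1632  0.4074]
 [-0.9996 -0.0252 -0.0095  0.0366]
 [ 0.0135 -0.1629 -0.9866  1.0933]
 [ 0.      0.      0.      1.    ]]
[ 0.1524 -0.5282  0.2308] [[ 0.9608  0.2771 -0.0001]
 [ 0.2771 -0.9608  0.0013]
 [ 0.0002 -0.0013 -1.    ]] 0.0853031627242146 -0.0187
```

View pics/top0.png

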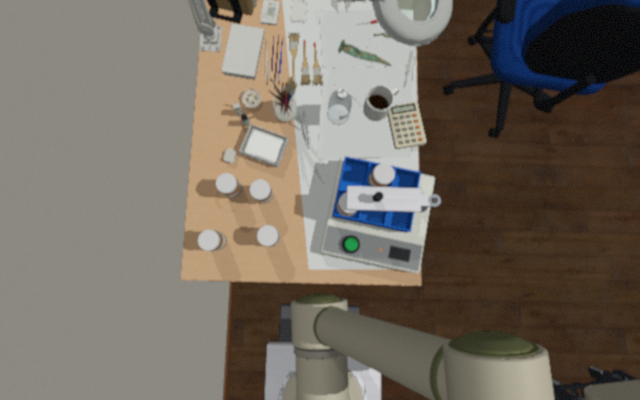

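View pics/scene0.png

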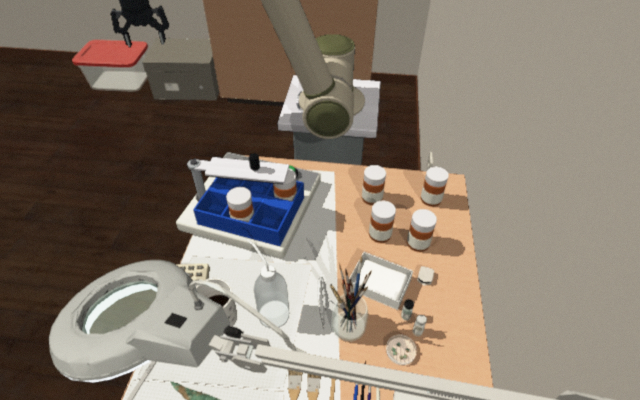

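Top view: four waiting jars at about (227,184), (260,189), (209,240), (267,236); two loaded jars at (383,175) and (347,203); bar pivot near (435,201), knob (378,197), button (351,244).

```bash
cat >> h.py <<'E'
def jars(im,n,q='jar_a'):
    P=cloud(im);out=[]
    for r in models.outline_of(n,q):
        if r['confidence']<.3: continue
        p=P[r['region']]; p=p[~np.isnan(p[:,0])]
        if len(p)<15: continue
        top=np.percentile(p[:,2],90); c=p[p[:,2]>top-.006]
        out.append((round(r['confidence'],2),[round(float(x)) for x in r['bbox']],(c[:,:2].max(0)+c[:,:2].min(0))/2,c[:,:2].mean(0),top,len(c)))
    return out
E
python3 - <<'E'
from h import *
np.set_printoptions(precision=4,suppress=True)
im=cam('top'); P=cloud(im)
for q in('jar_a','loaded_p'):
    print(q); [print(*x) for x in jars(im,'top',q)]
for q,z in(('start_top',None),('bar_pivot',.158),('bar_knob',.184),('shaker',0),('cell0',.044),('cell2',.044),('cell3',.044),('cell5',.044),('loupe',0),('card_tray',0)):
    for r in models.tip_of('top',q)[:1]:
        u,v=r['at']; p=P[int(round(v)),int(round(u))]; print(q,r['confidence'],r['at'],p,ray(im,u,v,z if z is not None else p[2]))
# crate
hsv=cv2.cvtColor(im['pixels'],cv2.COLOR_RGB2HSV)
m=(hsv[...,0]>100)&(hsv[...,0]<130)&(hsv[...,1]>150)&(P[...,2]>.085)&(P[...,2]<.102)&(abs(P[...,0]-.45)<.25)&(abs(P[...,1]+.15)<.25)
p=P[m][:,:2].astype(np.float32); print(len(p),cv2.minAreaRect(p*1000))
m2=(P[...,2]>.032)&(P[...,2]<.048)&(abs(P[...,0]-.35)<.3)&(abs(P[...,1]+.15)<.25)
print(cv2.minAreaRect(P[m2][:,:2].astype(np.float32)*1000))
m3=(P[...,2]>.152)&(P[...,2]<.163)&(abs(P[...,0]-.4)<.2)&(abs(P[...,1]+.15)<.2)
print('bar',cv2.minAreaRect(P[m3][:,:2].astype(np.float32)*1000),m3.sum())
m4=(P[...,2]>.185)&(P[...,2]<.21)&(abs(P[...,0]-.4)<.2)&(abs(P[...,1]+.15)<.2)
print('knob',np.median(P[m4],0),m4.sum(), P[m4].min(0),P[m4].max(0))
cv2.imwrite('pics/crop.png',cv2.resize(cv2.cvtColor(im['pixels'],cv2.COLOR_RGB2BGR)[130:290,180:450],None,fx=2.9,fy=2.9,interpolation=cv2.INTER_CUBIC))
E
```

```text
jar_a
0.95 [262, 190, 24, 21] [0.5755 0.1861] [0.575 0.186] 0.09719747038929463 318
0.92 [229, 184, 28, 22] [0.5896 0.2795] [0.5894 0.2794] 0.09737432940335816 301
0.67 [270, 238, 29, 22] [0.4494 0.1599] [0.4498 0.1594] 0.09769573238838677 334
0.66 [214, 241, 31, 24] [0.4349 0.3168] [0.4343 0.3164] 0.09735331395746778 349
0.43 [381, 214, 121, 115] [ 0.5484 -0.1664] [ 0.5474 -0.1544] 0.15874309407988296 1898
loaded_p
0.63 [382, 178, 24, 22] [ 0.6093 -0.1461] [ 0.6168 -0.1453] 0.1413473481100433 321
0.53 [348, 204, 19, 20] [ 0.5367 -0.0501] [ 0.5331 -0.0441] 0.14136006463290077 148
start_top 0.63 [351.8, 244.9] [ 0.4288 -0.072   0.0637] [ 0.429  -0.0714  0.0637]
bar_pivot 0.81 [433.2, 201.6] [ 0.5405 -0.2684  0.1603] [ 0.5419 -0.2697  0.158 ]
bar_knob 0.81 [377.9, 198.4] [ 0.5415 -0.1206  0.1989] [ 0.5428 -0.123   0.184 ]
shaker 0.84 [370.4, 197.1] [ 0.5498 -0.1074  0.1574] [ 0.5735 -0.1328  0.    ]
cell0 0.94 [370.8, 208.5] [ 0.5217 -0.1102  0.1554] [ 0.5339 -0.1271  0.044 ]
cell2 0.94 [370.8, 208.5] [ 0.5217 -0.1102  0.1554] [ 0.5339 -0.1271  0.044 ]
cell3 0.94 [370.8, 208.5] [ 0.5217 -0.1102  0.1554] [ 0.5339 -0.1271  0.044 ]
cell5 0.94 [370.8, 208.5] [ 0.5217 -0.1102  0.1554] [ 0.5339 -0.1271  0.044 ]
loupe 0.45 [231.1, 154.7] [0.6892 0.2891 0.0112] [0.6931 0.2915 0.    ]
card_tray 0.59 [270.0, 147.1] [0.7154 0.1723 0.0179] [0.7202 0.1745 0.    ]
519 ((570.945068359375, -135.78184509277344), (213.5797882080078, 166.39334106445312), 79.41130065917969)
((521.916015625, -149.26754760742188), (284.8560791015625, 284.53240966796875), 79.35162353515625)
bar ((459.1871337890625, -79.353759765625), (202.67552185058594, 414.9819641113281), 48.56791305541992) 1868
knob [0.2711 0.0305 0.1981] 660 [ 0.2002 -0.1328  0.185 ] [0.5591 0.05   0.2099]
```

View pics/crop.png

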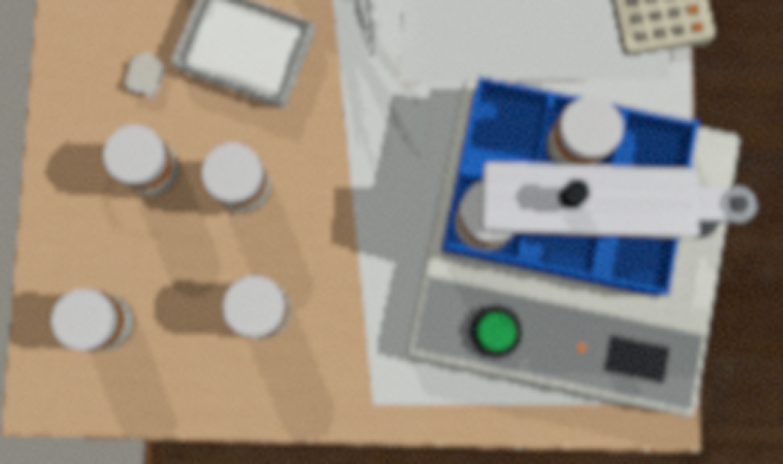

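Loaded jars sit in cells 4 and 2 (crop (590,128) and (487,215)), so cells 0, 1, 3, 5 are free, and the shaker is yawed about -10.6°. First I'll go to the knob, with the fingers closing along the bar.

```bash
cat >> h.py <<'E'
import sys
O=np.array([.572,-.136]); A=np.radians(-10.62)
R=np.array([[np.cos(A),-np.sin(A)],[np.sin(A),np.cos(A)]])
def sh(p): return R.T@(np.array(p)[:2]-O)
def go(x,y,z,yaw):  # yaw of tool y; print tool-frame total delta, cm/deg
    s=env.observe(); T=s['tool_rot']; d=T.T@(np.array([x,y,z])-s['position'])*100
    y0=np.degrees(np.arctan2(T[1,1],T[0,1])); print('delta cm',d.round(2),'rz',round(-((yaw-y0+180)%360-180),1),'yaw',round(y0,1))
E
python3 - <<'E'
from h import *
im=cam('top'); 
k=ray(im,377.6,195.8,.2); print('knob top',k,sh(k)); P=cloud(im); m=np.zeros((400,640),bool); m[185:206,368:388]=1; m&=(P[...,2]>.192)&(P[...,2]<.206); print(P[m].mean(0),m.sum())
im=cam('scene');P=cloud(im)
hsv=cv2.cvtColor(im['pixels'],cv2.COLOR_RGB2HSV)
m=(hsv[...,0]>100)&(hsv[...,0]<130)&(hsv[...,1]>150)&(P[...,2]>.085)&(P[...,2]<.102)&(abs(P[...,0]-.55)<.25)&(abs(P[...,1]+.15)<.25)
print(cv2.minAreaRect(P[m][:,:2].astype(np.float32)*1000))
for r in models.tip_of('scene','bar_knob')[:1]: print(ray(im,*r['at'],.184))
go(.545,-.121,.235,-88)
E
```

```text
knob top [ 0.5467931  -0.11946998  0.2       ] [-0.02782152  0.01160139]
[ 0.54801254 -0.12097329  0.19958929] 77
((575.5866088867188, -138.32107543945312), (218.65658569335938, 171.04908752441406), 80.06982421875)
[ 0.54430725 -0.1193332   0.184     ]
delta cm [ 49.01 -28.27  -0.37] rz 14.1 yaw -73.9
```

jog_arm --plan "0 0 0 3.5 -2.02 0 0;0 0 0 3.5 -2.02 0 0;0 0 0 3.5 -2.02 0 0;0 0 0 3.5 -2.02 0 0;0 0 0 3.5 -2.02 0 0;0 0 0 3.5 -2.02 0 0;0 0 0 3.5 -2.02 0 0;0 0 0 3.5 -2.02 0 0;0 0 0 3.5 -2.02 0 0;0 0 0 3.5 -2.02 0 0"

```text
time_s: 1.73
position: [0.4338, -0.2357, 0.2316]
tool_rot: [[0.961, 0.277, 0.0], [0.277, -0.961, -0.0], [0.0, 0.001, -1.0]]
ft_force: [0.3, -1.8, -0.3]
grip_width: 0.0856
gripper_force: 0.0
```

jog_arm --plan "0 0 0 3.5 -2.02 0 0;0 0 0 3.5 -2.02 0 0;0 0 0 3.5 -2.02 0 0;0 0 0 3.5 -2.02 0 0;0 0 7 0 0 0 0;0 0 7 0 0 0 0;0 0 0 0 0 0 0;0 0 0 0 0 0 0"

```text
time_s: 2.4
position: [0.5448, -0.1209, 0.2313]
tool_rot: [[0.999, 0.04, -0.0], [0.04, -0.999, 0.0], [-0.0, -0.0, -1.0]]
ft_force: [0.9, 0.6, -0.3]
grip_width: 0.0852
gripper_force: 0.0
```

Run:
```python
from h import *
go(.546,-.120,.171,-88)
```

```text
delta cm [ 0.12 -0.09  6.03] rz 0.3 yaw -87.7
```

jog_arm --plan "0 0 0 0.1 -0.1 2 0;0 0 0 0 0 2 0;0 0 0 0 0 2 0;0 0 0 0 0 0 120;0 0 0 0 0 0 255;0 0 0 0 0 0 255;0 0 0 0 0 0 255;0 0 0 0 0 0 255;0 0 0 0 0 0 255" --grip_force 25

```text
time_s: 3.15
position: [0.5465, -0.1218, 0.1728]
tool_rot: [[0.999, 0.036, 0.003], [0.036, -0.999, -0.004], [0.003, 0.005, -1.0]]
ft_force: [0.4, -7.6, 2.8]
grip_width: 0.023
gripper_force: 28.8
```

jog_arm --plan "0 0 -5 -1.31 0.06 0 255;0 0 -5 -1.31 0.06 0 255;0 0 -5 -1.31 0.06 0 255;0 0 -5 -1.31 0.06 0 255"

```text
time_s: 3.48
position: [0.4947, -0.1307, 0.1728]
tool_rot: [[0.925, 0.381, 0.003], [0.381, -0.925, -0.0], [0.002, 0.001, -1.0]]
ft_force: [-0.1, 3.2, 5.7]
grip_width: 0.0235
gripper_force: 29.1
```

Run:
```python
from h import *
a=np.radians(90.4+20); s=env.observe(); T=s['tool_rot'];print(s['position'],np.degrees(np.arctan2(T[1,1],T[0,1])),s['ft_force'])
print(.5475+.15*np.cos(a),-.2725+.15*np.sin(a))
```

```text
[ 0.49473774 -0.13069012  0.17281334] -67.63067763595386 [-0.1062234   3.19613508  5.72989763]
0.4952141929017277 -0.1319077015762163
```

Matches. Now 75° more.

jog_arm --plan "0 0 -5 -1.31 0.06 0 255;0 0 -5 -1.31 0.06 0 255;0 0 -5 -1.31 0.06 0 255;0 0 -5 -1.31 0.06 0 255;0 0 -5 -1.31 0.06 0 255;0 0 -5 -1.31 0.06 0 255;0 0 -5 -1.31 0.06 0 255;0 0 -5 -1.31 0.06 0 255"

```text
time_s: 4.15
position: [0.4153, -0.1975, 0.1726]
tool_rot: [[0.463, 0.886, -0.006], [0.886, -0.463, 0.005], [0.001, -0.008, -1.0]]
ft_force: [-18.8, 12.6, 21.2]
grip_width: 0.0232
gripper_force: 31.2
```

jog_arm --plan "0 0 -5 -1.31 0.06 0 255;0 0 -5 -1.31 0.06 0 255;0 0 -5 -1.31 0.06 0 255;0 0 -5 -1.31 0.06 0 255;0 0 -5 -1.31 0.06 0 255;0 0 -5 -1.31 0.06 0 255;0 0 -5 -1.31 0.06 0 255;0 0 0 0 0 0 255"

```text
time_s: 4.82
position: [0.397, -0.2914, 0.1725]
tool_rot: [[-0.127, 0.992, -0.013], [0.992, 0.127, -0.002], [-0.001, -0.013, -1.0]]
ft_force: [-36.8, -5.0, 17.9]
grip_width: 0.0228
gripper_force: 32.5
```

jog_arm --plan "0 0 0 0 0 0 0;0 0 0 0 0 0 0;0 0 0 0 0 0 0;0 0 0 0 0 0 0;0 0 0 0 0 -4 0;0 0 0 0 0 -4 0;0 0 0 0 0 0 0"

```text
time_s: 5.4
position: [0.4044, -0.2905, 0.2582]
tool_rot: [[-0.124, 0.992, 0.008], [0.992, 0.124, -0.009], [-0.01, 0.007, -1.0]]
ft_force: [-1.0, -0.2, 0.6]
grip_width: 0.0855
gripper_force: 0.0
```

Run:
```python
from h import *
np.set_printoptions(precision=4,suppress=True)
im=cam('top','top1.png')
for x in jars(im,'top'): print(*x,sh(x[2]))
for x in jars(im,'top','loaded_p'): print('L',*x,sh(x[2]))
P=cloud(im);hsv=cv2.cvtColor(im['pixels'],cv2.COLOR_RGB2HSV)
m=(hsv[...,0]>100)&(hsv[...,0]<130)&(hsv[...,1]>150)&(P[...,2]>.085)&(P[...,2]<.102)&(abs(P[...,0]-.55)<.25)&(abs(P[...,1]+.15)<.25)
print(cv2.minAreaRect(P[m][:,:2].astype(np.float32)*1000))
cv2.imwrite('pics/crop1.png',cv2.resize(cv2.cvtColor(im['pixels'],cv2.COLOR_RGB2BGR)[130:290,180:450],None,fx=2.9,fy=2.9,interpolation=cv2.INTER_CUBIC))
```

```text
0.75 [213, 241, 26, 25] [0.4351 0.3166] [0.435  0.3156] 0.09739643343054827 328 [-0.218   0.4196]
0.67 [262, 191, 22, 22] [0.5754 0.1859] [0.5749 0.1855] 0.0967820314826398 315 [-0.056  0.317]
0.66 [269, 238, 29, 18] [0.4494 0.1598] [0.45   0.1595] 0.09792358006334041 325 [-0.175   0.2682]
L 0.92 [382, 177, 24, 23] [ 0.6181 -0.1449] [ 0.6179 -0.1453] 0.14110872617376552 322 [ 0.0469 -0.0003]
((571.0819702148438, -135.92581176757812), (214.37051391601562, 166.56124877929688), 79.24176025390625)
```

View pics/crop1.png

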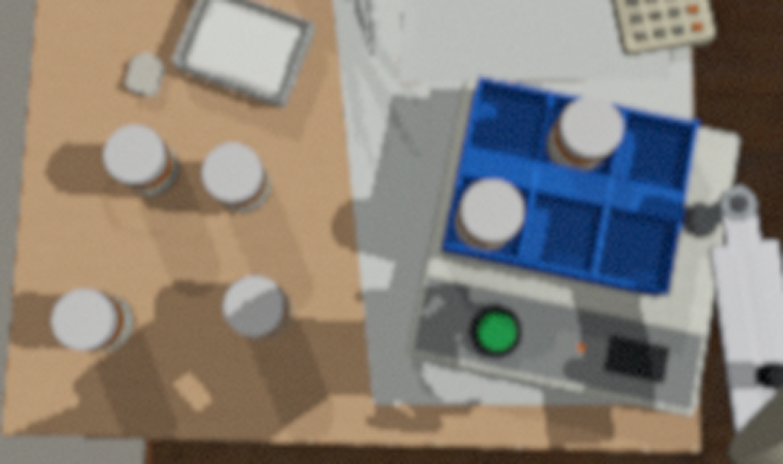

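The bar is fully clear (pivot (738,205), tip near (750,420)), cells 0, 1, 3, 5 are empty, and all four jars haven't moved. Moving to the nearest one.

jog_arm --plan "0 0 5.9 0 0 0 0;0 0 5.9 0 0 0 0;0 0 5.9 0 0 0 0;0 0 0 4.1 -0.35 0 0;0 0 0 4.1 -0.35 0 0;0 0 0 4.1 -0.35 0 0;0 0 0 4.1 -0.35 0 0;0 0 0 4.1 -0.35 0 0;0 0 0 4.1 -0.35 0 0;0 0 0 4.1 -0.35 0 0" --grip_force 40

```text
time_s: 6.38
position: [0.4305, -0.0002, 0.2501]
tool_rot: [[0.184, 0.983, -0.002], [0.983, -0.184, 0.001], [0.0, -0.002, -1.0]]
ft_force: [1.7, -1.1, 0.4]
grip_width: 0.0851
gripper_force: 0.0
```

jog_arm --plan "0 0 0 4.1 -0.35 1 0;0 0 0 4.1 -0.35 2 0;0 0 0 4.1 -0.35 3 0;0 0 0 4.1 -0.35 3 0;0 0 0 0 0 0 0;0 0 0 0 0 0 0"

```text
time_s: 6.88
position: [0.4445, 0.1435, 0.1721]
tool_rot: [[0.181, 0.984, -0.005], [0.984, -0.181, -0.0], [-0.001, -0.005, -1.0]]
ft_force: [0.2, 0.3, -0.7]
grip_width: 0.0856
gripper_force: 0.0
```

Run:
```python
from h import *
go(.4495,.160,.059,-10.6)
```

```text
delta cm [ 1.73  0.25 11.3 ] rz 0.2 yaw -10.4
```

jog_arm --plan "0 0 0 1.7 0.25 1 0;0 0 0 0 0 3.5 0;0 0 0 0 0 3.5 0;0 0 0 0 0 3.3 0;0 0 0 0 0 0 255;0 0 0 0 0 0 255;0 0 0 0 0 0 255;0 0 0 0 0 0 255;0 0 0 0 0 0 255"

```text
time_s: 7.63
position: [0.4522, 0.1583, 0.0628]
tool_rot: [[0.184, 0.983, 0.003], [0.983, -0.184, 0.0], [0.001, 0.003, -1.0]]
ft_force: [-0.7, 0.1, -2.8]
grip_width: 0.0555
gripper_force: 42.3
```

Run:
```python
from h import *
s=env.observe();p=s['position'];print(p,sh(p),sh([.4495,.16]),s['grip_width'],s['gripper_force'],s['ft_force'])
```

```text
[0.45220156 0.15833093 0.0627674 ] [-0.17198998  0.26721117] [-0.17495286  0.26835377] 0.05553423107763659 42.344123125076294 [-0.68160576  0.13729976 -2.80260903]
```

jog_arm --plan "0 0 0 0 0 -2 255;0 0 0 0 0 -4 255;0 0 0 0 0 -4 255;0 0 0 0 0 -4 255;0 0 0 -2.45 2.74 -2.5 255;0 0 0 -2.45 2.74 0 255;0 0 0 -2.45 2.74 0 255;0 0 0 -2.45 2.74 0 255;0 0 0 -2.45 2.74 0 255;0 0 0 -2.45 2.74 0 255"

```text
time_s: 8.47
position: [0.5851, -0.0161, 0.2258]
tool_rot: [[0.184, 0.983, 0.002], [0.983, -0.184, -0.0], [-0.0, 0.002, -1.0]]
ft_force: [0.9, 0.7, -1.4]
grip_width: 0.0552
gripper_force: 43.5
```

jog_arm --plan "0 0 0 -2.45 2.74 0 255;0 0 0 -2.45 2.74 0 255;0 0 0 0 0 0 255;0 0 0 0 0 0 255;0 0 0 0 0 0 255"

```text
time_s: 8.88
position: [0.6289, -0.0725, 0.2252]
tool_rot: [[0.184, 0.983, 0.0], [0.983, -0.184, 0.0], [0.0, 0.0, -1.0]]
ft_force: [0.2, 0.6, -2.0]
grip_width: 0.0549
gripper_force: 43.6
```

```bash
cat >> h.py <<'E'
def tgt(sx,sy,z):
    p=O+R@np.array([sx,sy]); go(p[0],p[1],z,np.degrees(A)); s=env.observe(); print(s['position'],s['grip_width'])
E
python3 - <<'E'
from h import *
tgt(.0475,.0705,.107)
E
```

```text
delta cm [-0.24  0.32 11.82] rz 0.0 yaw -10.6
[ 0.62894962 -0.07249287  0.22517478] 0.05490350353904495
```

jog_arm --plan "0 0 0 -0.24 0.32 0 255;0 0 0 0 0 2 255;0 0 0 0 0 3 255;0 0 0 0 0 3 255;0 0 0 0 0 2.3 255;0 0 0 0 0 1.3 255;0 0 0 0 0 0 255;0 0 0 0 0 0 255"

```text
time_s: 9.55
position: [0.6319, -0.0749, 0.1089]
tool_rot: [[0.183, 0.983, 0.0], [0.983, -0.183, 0.0], [0.0, 0.0, -1.0]]
ft_force: [-0.0, 0.3, -1.9]
grip_width: 0.055
gripper_force: 42.4
```

jog_arm --plan "0 0 0 0 0 0.1 0;0 0 0 0 0 0 0;0 0 0 0 0 0 0;0 0 0 0 0 0 0;0 0 0 0 0 -3 0;0 0 0 0 0 -4 0;0 0 0 0 0 -4 0;0 0 0 0 0 0 0"

```text
time_s: 10.22
position: [0.6344, -0.0763, 0.2267]
tool_rot: [[0.184, 0.983, 0.014], [0.983, -0.184, -0.005], [-0.002, 0.015, -1.0]]
ft_force: [0.2, 0.1, 1.7]
grip_width: 0.0856
gripper_force: 0.0
```

```bash
cat > look.py <<'E'
from h import *
np.set_printoptions(precision=4,suppress=True)
for n in ('top','scene'):
    im=cam(n)
    P=cloud(im); hsv=cv2.cvtColor(im['pixels'],cv2.COLOR_RGB2HSV)
    # white caps by height band: bench jars & seated jars
    for lo,hi,name in((.088,.104,'bench'),(.131,.148,'seat')):
        m=((P[...,2]>lo)&(P[...,2]<hi)&(hsv[...,1]<70)&(abs(P[...,0]-.5)<.25)&(P[...,1]>-.28)&(P[...,1]<.45)).astype(np.uint8)
        k,l,st,_=cv2.connectedComponentsWithStats(m)
        for i in range(1,k):
            if st[i,4]<60: continue
            q=P[l==i][:,:2]; c=(q.max(0)+q.min(0))/2; print(n,name,st[i,4],c,'sh',sh(c),'ext',q.max(0)-q.min(0), 'ztop',round(float(np.median(P[l==i][:,2])),4))
E
python3 look.py
```

```text
top bench 418 [0.5  0.42] sh [-0.1732  0.5332] ext [0.4989 0.0044] ztop 0.096
top bench 324 [0.59   0.2795] sh [-0.0588  0.4117] ext [0.0535 0.0543] ztop 0.0953
top bench 326 [0.5752 0.1859] sh [-0.0562  0.317 ] ext [0.0534 0.0527] ztop 0.0952
top bench 354 [0.435  0.3166] sh [-0.2181  0.4196] ext [0.0534 0.0535] ztop 0.0954
top seat 515 [0.4997 0.42  ] sh [-0.1735  0.5332] ext [0.4989 0.004 ] ztop 0.1403
top seat 66 [ 0.6355 -0.1434] sh [0.0638 0.0044] ext [0.0189 0.0351] ztop 0.1396
scene bench 386 [0.5006 0.4171] sh [-0.1721  0.5304] ext [0.4975 0.0033] ztop 0.0961
scene bench 284 [0.4357 0.3138] sh [-0.2169  0.417 ] ext [0.0596 0.0529] ztop 0.0939
scene bench 354 [0.5765 0.1843] sh [-0.0546  0.3157] ext [0.058  0.0544] ztop 0.094
scene bench 371 [0.5923 0.2778] sh [-0.0563  0.4104] ext [0.0553 0.0547] ztop 0.0937
scene seat 449 [0.5009 0.4176] sh [-0.1719  0.531 ] ext [0.4962 0.0033] ztop 0.1393
scene seat 340 [ 0.5395 -0.0587] sh [-0.0462  0.07  ] ext [0.0593 0.056 ] ztop 0.1384
scene seat 380 [ 0.6207 -0.1487] sh [ 0.0502 -0.0035] ext [0.056  0.0564] ztop 0.1383
scene seat 394 [ 0.6348 -0.0748] sh [0.0505 0.0717] ext [0.0586 0.0542] ztop 0.1382
```

jog_arm --plan "0 0 0 3.52 -1.5 0 0;0 0 0 3.52 -1.5 0 0;0 0 0 3.52 -1.5 0 0;0 0 0 3.52 -1.5 0 0;0 0 0 3.52 -1.5 0 0;0 0 0 3.52 -1.5 1.5 0;0 0 0 3.52 -1.5 1.5 0;0 0 0 0 0 2 0;0 0 0 0 0 0 0;0 0 0 0 0 0 0"

```text
time_s: 11.15
position: [0.5736, 0.1856, 0.1662]
tool_rot: [[0.184, 0.983, -0.004], [0.983, -0.184, -0.001], [-0.001, -0.003, -1.0]]
ft_force: [0.3, -0.3, 0.3]
grip_width: 0.0852
gripper_force: 0.0
```

Run:
```python
from h import *
tgt(-.0555,.3165,.061)
```

```text
delta cm [ 0.03  0.26 10.52] rz 0.0 yaw -10.6
[0.57357093 0.1856103  0.16619999] 0.08522484282151979
```

jog_arm --plan "0 0 0 0 0.26 2 0;0 0 0 0 0 3.5 0;0 0 0 0 0 3 0;0 0 0 0 0 1.8 0;0 0 0 0 0 0 255;0 0 0 0 0 0 255;0 0 0 0 0 0 255;0 0 0 0 0 0 255;0 0 0 0 0 0 255"

```text
time_s: 11.9
position: [0.5778, 0.1852, 0.0665]
tool_rot: [[0.184, 0.983, 0.004], [0.983, -0.184, 0.0], [0.001, 0.004, -1.0]]
ft_force: [-0.2, -0.5, 4.1]
grip_width: 0.0554
gripper_force: 42.7
```

jog_arm --plan "0 0 0 0 0 -2 255;0 0 0 0 0 -4 255;0 0 0 0 0 -4 255;0 0 0 0 0 -4 255;0 0 0 -3.8 1 -2.5 255;0 0 0 -3.88 1.03 0 255;0 0 0 -3.88 1.03 0 255;0 0 0 -3.88 1.03 0 255;0 0 0 -3.88 1.03 0 255;0 0 0 -3.88 1.03 0 255"

```text
time_s: 12.73
position: [0.5938, -0.0517, 0.2278]
tool_rot: [[0.184, 0.983, 0.001], [0.983, -0.184, -0.0], [-0.0, 0.001, -1.0]]
ft_force: [1.3, 0.4, -0.9]
grip_width: 0.0549
gripper_force: 43.6
```

jog_arm --plan "0 0 0 -3.88 1.03 0 255;0 0 0 -3.88 1.03 0 255;0 0 0 -3.88 1.03 0 255;0 0 0 -3.88 1.03 0 255;0 0 0 0 0 0 255;0 0 0 0 0 0 255;0 0 0 0 0 0 255"

```text
time_s: 13.32
position: [0.6059, -0.2096, 0.2273]
tool_rot: [[0.184, 0.983, 0.0], [0.983, -0.184, 0.0], [0.0, 0.0, -1.0]]
ft_force: [-0.3, 0.2, -2.0]
grip_width: 0.0547
gripper_force: 43.0
```

Run:
```python
from h import *
tgt(.0475,-.071,.107)
```

```text
delta cm [-0.49  0.06 12.03] rz 0.0 yaw -10.6
[ 0.605919   -0.20963221  0.22725794] 0.054729315614686566
```

jog_arm --plan "0 0 0 -0.49 0.06 0 255;0 0 0 0 0 2 255;0 0 0 0 0 3 255;0 0 0 0 0 3 255;0 0 0 0 0 2.2 255;0 0 0 0 0 1.3 255;0 0 0 0 0 0 255;0 0 0 0 0 0 255"

```text
time_s: 13.98
position: [0.6059, -0.2139, 0.1121]
tool_rot: [[0.183, 0.983, -0.0], [0.983, -0.183, 0.0], [0.0, -0.0, -1.0]]
ft_force: [0.8, 0.1, -1.5]
grip_width: 0.0551
gripper_force: 43.1
```

jog_arm --plan "0 0 0 0 0 0.1 0;0 0 0 0 0 0 0;0 0 0 0 0 0 0;0 0 0 0 0 0 0;0 0 0 0 0 -3 0;0 0 0 0 0 -4 0;0 0 0 0 0 -4 0;0 0 0 0 0 0 0"

```text
time_s: 14.65
position: [0.6079, -0.216, 0.2301]
tool_rot: [[0.184, 0.983, 0.013], [0.983, -0.184, -0.008], [-0.005, 0.014, -1.0]]
ft_force: [1.1, 0.5, 1.1]
grip_width: 0.0856
gripper_force: 0.0
```

```bash
python3 look.py
python3 - <<'E'
from h import *
tgt(-.0582,.4112,.063)
E
```

```text
top bench 109 [0.6815 0.4199] sh [0.0052 0.5666] ext [0.1357 0.0034] ztop 0.0954
top bench 323 [0.5899 0.2792] sh [-0.0589  0.4114] ext [0.0533 0.0543] ztop 0.0953
top bench 318 [0.43 0.42] sh [-0.242   0.5203] ext [0.36   0.0049] ztop 0.0959
top bench 352 [0.435  0.3167] sh [-0.2181  0.4197] ext [0.0535 0.0552] ztop 0.0954
top seat 519 [0.5004 0.4198] sh [-0.1728  0.5331] ext [0.4988 0.0044] ztop 0.1392
top seat 346 [ 0.6331 -0.0731] sh [0.0484 0.0731] ext [0.0544 0.0538] ztop 0.1392
top seat 347 [ 0.6182 -0.1455] sh [ 0.0471 -0.0008] ext [0.0542 0.0531] ztop 0.1392
top seat 351 [ 0.5382 -0.0555] sh [-0.0481  0.0729] ext [0.0529 0.053 ] ztop 0.1394
scene bench 391 [0.5012 0.4174] sh [-0.1716  0.5309] ext [0.4973 0.003 ] ztop 0.0958
scene bench 285 [0.4347 0.3136] sh [-0.2178  0.4166] ext [0.0588 0.0534] ztop 0.0939
scene bench 369 [0.593  0.2779] sh [-0.0556  0.4107] ext [0.0568 0.0557] ztop 0.0941
scene seat 450 [0.5006 0.4173] sh [-0.1722  0.5306] ext [0.4969 0.0031] ztop 0.1393
scene seat 334 [ 0.5395 -0.0578] sh [-0.0464  0.0709] ext [0.059  0.0542] ztop 0.1384
scene seat 365 [ 0.605  -0.2142] sh [ 0.0468 -0.0708] ext [0.0572 0.0552] ztop 0.1385
scene seat 380 [ 0.6205 -0.1488] sh [ 0.05   -0.0037] ext [0.0578 0.0548] ztop 0.1383
scene seat 397 [ 0.6342 -0.0751] sh [0.0499 0.0713] ext [0.0591 0.0556] ztop 0.1383
delta cm [ 48.29 -10.69  15.88] rz 0.0 yaw -10.6
[ 0.6061959  -0.21510731  0.22288131] 0.08533429669972462
```

jog_arm --plan "0 0 0 4.02 -0.89 0 0;0 0 0 4.02 -0.89 0 0;0 0 0 4.02 -0.89 0 0;0 0 0 4.02 -0.89 0 0;0 0 0 4.02 -0.89 0 0;0 0 0 4.02 -0.89 0 0;0 0 0 4.02 -0.89 0 0;0 0 0 4.02 -0.89 0 0;0 0 0 4.02 -0.89 0 0;0 0 0 4.02 -0.89 0 0"

```text
time_s: 15.58
position: [0.5914, 0.1985, 0.2194]
tool_rot: [[0.184, 0.983, -0.003], [0.983, -0.184, -0.0], [-0.001, -0.003, -1.0]]
ft_force: [1.0, -0.2, 0.5]
grip_width: 0.0852
gripper_force: 0.0
```

jog_arm --plan "0 0 0 4.02 -0.89 1.5 0;0 0 0 4.02 -0.89 1.5 0;0 0 0 0 0 2 0;0 0 0 0 0 0 0;0 0 0 0 0 0 0"

```text
time_s: 16.0
position: [0.589, 0.2745, 0.1707]
tool_rot: [[0.184, 0.983, -0.004], [0.983, -0.184, -0.001], [-0.002, -0.004, -1.0]]
ft_force: [-1.1, -0.7, 0.6]
grip_width: 0.0854
gripper_force: 0.0
```

Run:
```python
from h import *
tgt(-.058,.4112,.063)
```

```text
delta cm [ 0.48  0.13 10.77] rz 0.0 yaw -10.6
[0.5890433  0.27447965 0.17072766] 0.08538797104652926
```

jog_arm --plan "0 0 0 0.48 0.13 2 0;0 0 0 0 0 3.5 0;0 0 0 0 0 3.3 0;0 0 0 0 0 2 0;0 0 0 0 0 0 255;0 0 0 0 0 0 255;0 0 0 0 0 0 255;0 0 0 0 0 0 255;0 0 0 0 0 0 255"

```text
time_s: 16.75
position: [0.5931, 0.2793, 0.0667]
tool_rot: [[0.184, 0.983, 0.004], [0.983, -0.184, 0.001], [0.002, 0.004, -1.0]]
ft_force: [0.6, -0.7, 5.4]
grip_width: 0.0553
gripper_force: 42.7
```

jog_arm --plan "0 0 0 0 0 -2 255;0 0 0 0 0 -4 255;0 0 0 0 0 -4 255;0 0 0 0 0 -4 255;0 0 0 -4.02 0.09 -2.5 255;0 0 0 -4.02 0.09 0 255;0 0 0 -4.02 0.09 0 255;0 0 0 -4.02 0.09 0 255;0 0 0 -4.02 0.09 0 255;0 0 0 -4.02 0.09 0 255"

```text
time_s: 17.58
position: [0.5528, 0.0444, 0.2274]
tool_rot: [[0.184, 0.983, 0.001], [0.983, -0.184, -0.0], [0.0, 0.001, -1.0]]
ft_force: [0.6, -1.0, -1.2]
grip_width: 0.0551
gripper_force: 43.4
```

jog_arm --plan "0 0 0 -4.02 0.09 0 255;0 0 0 -4.02 0.09 0 255;0 0 0 -4.02 0.09 0 255;0 0 0 -4.02 0.09 0 255;0 0 0 -4.02 0.09 0 255;0 0 0 -4.02 0.09 0 255;0 0 0 0 0 0 255;0 0 0 0 0 0 255;0 0 0 0 0 0 255"

```text
time_s: 18.33
position: [0.5144, -0.1918, 0.2269]
tool_rot: [[0.184, 0.983, 0.001], [0.983, -0.184, 0.0], [0.0, 0.001, -1.0]]
ft_force: [-1.0, 0.0, -1.9]
grip_width: 0.0552
gripper_force: 42.8
```

Run:
```python
from h import *
tgt(-.0475,-.071,.107)
```

```text
delta cm [-0.56 -0.12 11.99] rz -0.0 yaw -10.6
[ 0.51439268 -0.19180065  0.22692074] 0.0551864781344185
```

jog_arm --plan "0 0 0 -0.56 -0.12 0 255;0 0 0 0 0 2 255;0 0 0 0 0 3 255;0 0 0 0 0 3 255;0 0 0 0 0 2.2 255;0 0 0 0 0 1.3 255;0 0 0 0 0 0 255;0 0 0 0 0 0 255"

```text
time_s: 19.0
position: [0.5124, -0.1964, 0.1113]
tool_rot: [[0.182, 0.983, -0.0], [0.983, -0.182, 0.0], [0.0, -0.0, -1.0]]
ft_force: [0.7, 0.7, -1.6]
grip_width: 0.0547
gripper_force: 42.7
```

jog_arm --plan "0 0 0 0 0 0.1 0;0 0 0 0 0 0 0;0 0 0 0 0 0 0;0 0 0 0 0 0 0;0 0 0 0 0 -3 0;0 0 0 0 0 -4 0;0 0 0 0 0 -4 0;0 0 0 0 0 0 0"

```text
time_s: 19.67
position: [0.5145, -0.1987, 0.2283]
tool_rot: [[0.184, 0.983, 0.012], [0.983, -0.184, -0.008], [-0.005, 0.013, -1.0]]
ft_force: [0.1, -0.2, 0.0]
grip_width: 0.0857
gripper_force: 0.0
```

```bash
python3 look.py|grep -v '0.53'
python3 - <<'E'
from h import *
tgt(-.2178,.4195,.063)
E
```

```text
top bench 353 [0.435  0.3161] sh [-0.218   0.4191] ext [0.0535 0.0543] ztop 0.0954
top seat 343 [ 0.6329 -0.073 ] sh [0.0483 0.0731] ext [0.0542 0.0537] ztop 0.1391
top seat 348 [ 0.6184 -0.1453] sh [ 0.0473 -0.0006] ext [0.0542 0.0534] ztop 0.1391
top seat 245 [ 0.6042 -0.206 ] sh [ 0.0445 -0.0628] ext [0.0531 0.0429] ztop 0.1394
scene bench 289 [0.4356 0.3133] sh [-0.2168  0.4165] ext [0.0562 0.0532] ztop 0.094
scene seat 312 [ 0.5134 -0.1968] sh [-0.0464 -0.0705] ext [0.0566 0.0541] ztop 0.1385
scene seat 336 [ 0.5406 -0.0583] sh [-0.0452  0.0706] ext [0.058  0.0551] ztop 0.1384
scene seat 366 [ 0.607  -0.2138] sh [ 0.0487 -0.0701] ext [0.0571 0.0542] ztop 0.1386
scene seat 378 [ 0.6212 -0.1484] sh [ 0.0507 -0.0031] ext [0.0547 0.0548] ztop 0.1385
scene seat 394 [ 0.6347 -0.0749] sh [0.0503 0.0716] ext [0.0562 0.0548] ztop 0.1383
delta cm [ 49.12 -17.13  15.77] rz 0.0 yaw -10.6
[ 0.51266746 -0.19753315  0.22199971] 0.08534342146902849
```

jog_arm --plan "0 0 0 3.77 -1.32 0 0;0 0 0 3.77 -1.32 0 0;0 0 0 3.77 -1.32 0 0;0 0 0 3.77 -1.32 0 0;0 0 0 3.77 -1.32 0 0;0 0 0 3.77 -1.32 0 0;0 0 0 3.77 -1.32 0 0;0 0 0 3.77 -1.32 0 0;0 0 0 3.77 -1.32 0 0;0 0 0 3.77 -1.32 0 0"

```text
time_s: 20.6
position: [0.4507, 0.1993, 0.2192]
tool_rot: [[0.184, 0.983, -0.002], [0.983, -0.184, -0.0], [-0.001, -0.002, -1.0]]
ft_force: [1.1, -0.5, 0.3]
grip_width: 0.0853
gripper_force: 0.0
```

jog_arm --plan "0 0 0 3.77 -1.32 1 0;0 0 0 3.77 -1.32 1 0;0 0 0 3.77 -1.32 1 0;0 0 0 0 0 2 0;0 0 0 0 0 0 0;0 0 0 0 0 0 0"

```text
time_s: 21.1
position: [0.4331, 0.3155, 0.1691]
tool_rot: [[0.184, 0.983, -0.004], [0.983, -0.184, -0.002], [-0.002, -0.003, -1.0]]
ft_force: [0.7, 0.0, 0.7]
grip_width: 0.0853
gripper_force: 0.0
```

```bash
python3 look.py|grep bench
python3 - <<'E'
from h import *
tgt(-.2175,.419,.063)
E
```

```text
top bench 159 [0.6457 0.4199] sh [-0.03  0.56] ext [0.2073 0.0035] ztop 0.0965
top bench 316 [0.4349 0.3147] sh [-0.2178  0.4177] ext [0.0532 0.0498] ztop 0.0953
scene bench 390 [0.4994 0.4173] sh [-0.1733  0.5305] ext [0.4977 0.0027] ztop 0.0964
scene bench 288 [0.435  0.3137] sh [-0.2175  0.4167] ext [0.0582 0.0529] ztop 0.0938
delta cm [ 0.1   0.09 10.79] rz -0.1 yaw -10.7
[0.43432184 0.31512215 0.17090448] 0.08502375140642206
```

jog_arm --plan "0 0 0 0.1 0.1 2 0;0 0 0 0 0 3.5 0;0 0 0 0 0 3.3 0;0 0 0 0 0 2 0;0 0 0 0 0 0 255;0 0 0 0 0 0 255;0 0 0 0 0 0 255;0 0 0 0 0 0 255;0 0 0 0 0 0 255"

```text
time_s: 21.95
position: [0.4361, 0.317, 0.0643]
tool_rot: [[0.184, 0.983, 0.004], [0.983, -0.184, 0.001], [0.002, 0.003, -1.0]]
ft_force: [-0.2, -0.1, 6.0]
grip_width: 0.0552
gripper_force: 42.9
```

jog_arm --plan "0 0 0 0 0 -2 255;0 0 0 0 0 -4 255;0 0 0 0 0 -4 255;0 0 0 0 0 -4 255;0 0 0 -3.5 1.42 -2.5 255;0 0 0 -3.5 1.42 0 255;0 0 0 -3.5 1.42 0 255;0 0 0 -3.5 1.42 0 255;0 0 0 -3.5 1.42 0 255;0 0 0 -3.5 1.42 0 255"

```text
time_s: 22.78
position: [0.4793, 0.0959, 0.2262]
tool_rot: [[0.184, 0.983, 0.001], [0.983, -0.184, -0.0], [0.0, 0.001, -1.0]]
ft_force: [0.2, 0.2, -3.3]
grip_width: 0.055
gripper_force: 43.4
```

jog_arm --plan "0 0 0 -3.5 1.42 0 255;0 0 0 -3.5 1.42 0 255;0 0 0 -3.5 1.42 0 255;0 0 0 -3.5 1.42 0 255;0 0 0 -3.5 1.42 0 255;0 0 0 -3.5 1.42 0 255;0 0 0 0 0 0 255;0 0 0 0 0 0 255;0 0 0 0 0 0 255"

```text
time_s: 23.53
position: [0.5243, -0.1242, 0.2257]
tool_rot: [[0.184, 0.983, 0.0], [0.983, -0.184, 0.0], [0.0, -0.0, -1.0]]
ft_force: [0.4, 0.7, -1.8]
grip_width: 0.0553
gripper_force: 42.8
```

Run:
```python
from h import *
tgt(-.0475,0,.107)
```

```text
delta cm [-0.29  0.16 11.87] rz -0.0 yaw -10.6
[ 0.52427165 -0.12415592  0.22569486] 0.05525419362652708
```

jog_arm --plan "0 0 0 -0.29 0.16 0 255;0 0 0 0 0 2 255;0 0 0 0 0 3 255;0 0 0 0 0 3 255;0 0 0 0 0 2.2 255;0 0 0 0 0 1.4 255;0 0 0 0 0 0 255;0 0 0 0 0 0 255"

```text
time_s: 24.2
position: [0.5255, -0.1266, 0.1094]
tool_rot: [[0.183, 0.983, -0.0], [0.983, -0.183, 0.0], [0.0, -0.0, -1.0]]
ft_force: [-0.4, 0.7, -2.2]
grip_width: 0.0552
gripper_force: 42.9
```

jog_arm --plan "0 0 0 0 0 0.1 0;0 0 0 0 0 0 0;0 0 0 0 0 0 0;0 0 0 0 0 0 0;0 0 0 0 0 -3 0;0 0 0 0 0 -4 0;0 0 0 0 0 -4 0;0 0 0 0 0 -2 0;0 0 0 0 0 0 0"

```text
time_s: 24.95
position: [0.5271, -0.1282, 0.2438]
tool_rot: [[0.184, 0.983, 0.009], [0.983, -0.184, -0.004], [-0.003, 0.01, -1.0]]
ft_force: [-0.4, 0.4, -0.1]
grip_width: 0.0854
gripper_force: 0.0
```

```bash
python3 look.py|grep -v 'bench'
python3 - <<'E'
from h import *
im=cam('top'); P=cloud(im); hsv=cv2.cvtColor(im['pixels'],cv2.COLOR_RGB2HSV)
for r in models.tip_of('top','bar_knob')[:2]: print(r['confidence'],r['at'],ray(im,*r['at'],.184))
im=cam('scene','scene2.png')
for r in models.tip_of('scene','bar_knob')[:2]: print(r['confidence'],r['at'],ray(im,*r['at'],.184))
go(.398,-.2915,.24,7)
E
```

```text
top seat 510 [0.5    0.4196] sh [-0.1732  0.5328] ext [0.4995 0.004 ] ztop 0.1393
top seat 345 [ 0.6327 -0.0731] sh [0.048  0.0731] ext [0.0542 0.0535] ztop 0.1391
top seat 358 [ 0.5385 -0.0554] sh [-0.0478  0.073 ] ext [0.0534 0.0527] ztop 0.1395
top seat 88 [ 0.5244 -0.1296] sh [-0.0479 -0.0025] ext [0.0419 0.0236] ztop 0.1401
top seat 207 [ 0.5068 -0.2035] sh [-0.0516 -0.0784] ext [0.0349 0.0499] ztop 0.1394
scene seat 451 [0.5019 0.4174] sh [-0.1709  0.531 ] ext [0.4951 0.0031] ztop 0.1396
scene seat 312 [ 0.5178 -0.2045] sh [-0.0406 -0.0773] ext [0.0592 0.0563] ztop 0.1384
scene seat 324 [ 0.5273 -0.1288] sh [-0.0453 -0.0011] ext [0.0568 0.0553] ztop 0.1383
scene seat 339 [ 0.5399 -0.059 ] sh [-0.0457  0.0698] ext [0.0589 0.0556] ztop 0.1385
scene seat 366 [ 0.6072 -0.2142] sh [ 0.0491 -0.0704] ext [0.0567 0.0563] ztop 0.1386
scene seat 382 [ 0.6205 -0.1483] sh [ 0.05   -0.0031] ext [0.0556 0.0552] ztop 0.1384
scene seat 393 [ 0.6351 -0.075 ] sh [0.0507 0.0716] ext [0.0583 0.055 ] ztop 0.1382
0.7 [448.3, 258.6] [ 0.39903562 -0.29418347  0.184     ]
0.69 [203.7, 116.0] [ 0.39234001 -0.2933482   0.184     ]
delta cm [-18.47  -9.48  -0.28] rz -17.6 yaw -10.6
```

View pics/scene2.png

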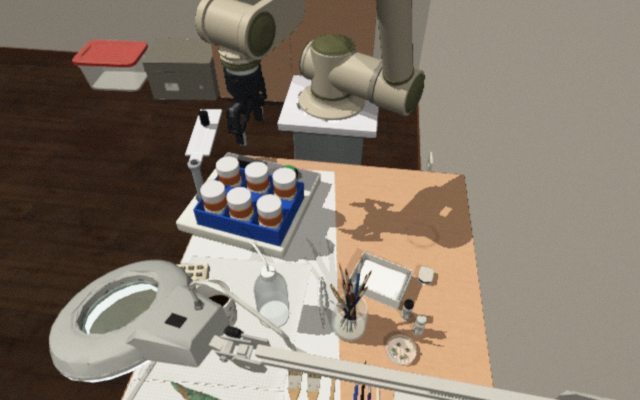

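All six jars are seated upright in the crate (caps at (212–285,165–212)). Knob at (204,117). Now going back to it.

jog_arm --plan "0 0 0 -3.08 -1.58 0 0;0 0 0 -3.08 -1.58 0 0;0 0 0 -3.08 -1.58 0 0;0 0 0 -3.08 -1.58 0 0;0 0 0 -3.08 -1.58 0 0;0 0 0 -3.08 -1.58 0 0;0 0 -6 0 0 0 0;0 0 -6 0 0 0 0;0 0 -6 0 0 0 0;0 0 0 0 0 0 0" --grip_force 20

```text
time_s: 26.08
position: [0.3981, -0.2918, 0.2376]
tool_rot: [[-0.132, 0.991, -0.001], [0.991, 0.132, 0.001], [0.002, -0.001, -1.0]]
ft_force: [-1.1, 0.7, 0.0]
grip_width: 0.0854
gripper_force: 0.0
```

Run:
```python
from h import *
go(.397,-.2915,.171,7)
```

```text
delta cm [ 0.04 -0.09  6.66] rz 0.6 yaw 7.6
```

jog_arm --plan "0 0 0.6 0 -0.1 2 0;0 0 0 0 0 2.5 0;0 0 0 0 0 2.1 0;0 0 0 0 0 0 120;0 0 0 0 0 0 255;0 0 0 0 0 0 255;0 0 0 0 0 0 255;0 0 0 0 0 0 255;0 0 0 0 0 0 255"

```text
time_s: 26.83
position: [0.3969, -0.2923, 0.1736]
tool_rot: [[-0.118, 0.993, -0.001], [0.993, 0.118, -0.002], [-0.002, -0.001, -1.0]]
ft_force: [-5.8, -1.6, 5.6]
grip_width: 0.0234
gripper_force: 21.3
```

jog_arm --plan "0 0 5 1.31 0.06 0 255;0 0 5 1.31 0.06 0 255;0 0 5 1.31 0.06 0 255;0 0 5 1.31 0.06 0 255;0 0 5 1.31 0.06 0 255;0 0 5 1.31 0.06 0 255;0 0 5 1.31 0.06 0 255"

```text
time_s: 27.42
position: [0.4128, -0.2019, 0.1736]
tool_rot: [[0.477, 0.879, -0.003], [0.879, -0.477, 0.0], [-0.001, -0.003, -1.0]]
ft_force: [-10.7, 3.2, 10.0]
grip_width: 0.0231
gripper_force: 21.9
```

```bash
cat > arc.py <<'E'
from h import *
s=env.observe();p=s['position'][:2];d=p-np.array([.546,-.272]);T=s['tool_rot']
print(p,np.hypot(*d),np.degrees(np.arctan2(d[1],d[0])),'yaw',np.degrees(np.arctan2(T[1,1],T[0,1])),'F tool',(T.T@s['ft_force']).round(1),s['grip_width'])
E
python3 arc.py
```

```text
[ 0.4127805  -0.20193055] 0.15052296284855066 152.2569775808977 yaw -28.48513897777551 F tool [ -2.3 -11.   -9.9] 0.023123680180732017
```

Good; 73° to go to closed (79.4°).

jog_arm --plan "0 0 5 1.31 0.04 0 255;0 0 5 1.31 0.05 0 255;0 0 5 1.31 0.06 0 255;0 0 5 1.31 0.06 0 255;0 0 5 1.31 0.06 0 255;0 0 5 1.31 0.06 0 255;0 0 5 1.31 0.06 0 255"

```text
time_s: 28.0
position: [0.4782, -0.1378, 0.1736]
tool_rot: [[0.895, 0.447, -0.002], [0.447, -0.895, 0.003], [-0.0, -0.003, -1.0]]
ft_force: [-5.9, 6.6, 8.4]
grip_width: 0.0229
gripper_force: 21.7
```

```bash
python3 arc.py
```

```text
[ 0.47820552 -0.13776145] 0.15038643217580333 116.79514089179568 yaw -63.45884802378066 F tool [-2.3 -8.6 -8.4] 0.022891107149117153
```

jog_arm --plan "0 0 5 1.31 0.06 0 255;0 0 5 1.31 0.06 0 255;0 0 5 1.31 0.06 0 255;0 0 5 1.31 0.06 0 255;0 0 5 1.31 0.06 0 255;0 0 5 1.31 0.06 0 255;0 0 5 1.31 0.06 0 255;0 0 0 0 0 0 255"

```text
time_s: 28.67
position: [0.5704, -0.1239, 0.1736]
tool_rot: [[0.989, -0.147, 0.003], [-0.147, -0.989, 0.003], [0.003, -0.003, -1.0]]
ft_force: [0.3, 9.6, 7.0]
grip_width: 0.0234
gripper_force: 21.6
```

```bash
python3 arc.py
```

```text
[ 0.57036247 -0.12394777] 0.1500433044257788 80.65553573129935 yaw -98.44521453194352 F tool [-1.1 -9.6 -7. ] 0.02342676046718715
```

jog_arm --plan "0 0 1 0.35 0 0 255;0 0 0 0.2 0 0 255;0 0 0 0 0 0 255;0 0 0 0 0 0 255"

```text
time_s: 29.0
position: [0.5715, -0.1241, 0.1736]
tool_rot: [[0.987, -0.159, -0.005], [-0.159, -0.987, 0.004], [-0.005, -0.003, -1.0]]
ft_force: [-14.3, 10.5, 10.3]
grip_width: 0.0229
gripper_force: 22.0
```

```bash
python3 arc.py
```

```text
[ 0.57150158 -0.12410386] 0.15007864152152836 80.21674853396716 yaw -99.15881588561265 F tool [-15.8  -8.1 -10.2] 0.02291408682546087
```

jog_arm --plan "0 0 0 0 0 0 0;0 0 0 0 0 0 0;0 0 0 0 0 0 0;0 0 0 0 0 0 0;0 0 0 0 0 -3 0;0 0 0 0 0 -4 0;0 0 0 0 0 0 0"

```text
time_s: 29.58
position: [0.5758, -0.1274, 0.2497]
tool_rot: [[0.987, -0.16, 0.011], [-0.16, -0.987, -0.005], [0.012, 0.003, -1.0]]
ft_force: [0.6, 0.2, 1.4]
grip_width: 0.0852
gripper_force: 0.0
```

jog_arm --plan "0 0 0 -3.4 -0.6 0 255;0 0 0 -3.4 -0.6 0 255;0 0 0 -3.4 -0.6 0 255;0 0 0 -3.4 -0.6 0 255;0 0 0 0 0 0 255;0 0 0 0 0 0 255"

```text
time_s: 30.08
position: [0.4426, -0.0807, 0.2431]
tool_rot: [[0.987, -0.16, 0.002], [-0.16, -0.987, -0.001], [0.002, 0.0, -1.0]]
ft_force: [1.9, -0.9, 0.6]
grip_width: 0.0121
gripper_force: 0.0
```

```bash
python3 look.py|grep -v 'bench'
python3 - <<'E'
from h import *
im=cam('scene','scene3.png')
for n in('scene','top'):
    im=cam(n)
    for q in ('bar_knob','start_top'):
        for r in models.tip_of(n,q)[:1]:
            p=ray(im,*r['at'],.184 if q=='bar_knob' else .0637);print(n,q,r['confidence'],r['at'],p,sh(p),cloud(im)[int(r['at'][1]),int(r['at'][0])])
cv2.imwrite('pics/crop3.png',cv2.resize(cv2.cvtColor(im['pixels'],cv2.COLOR_RGB2BGR)[130:290,290:450],None,fx=3.5,fy=3.5,interpolation=cv2.INTER_CUBIC))
go(.431,-.070,.0637,-100.6)
E
```

```text
top seat 529 [0.4996 0.4198] sh [-0.1736  0.5329] ext [0.4981 0.0042] ztop 0.1395
top seat 276 [ 0.6363 -0.0732] sh [0.0516 0.0735] ext [0.0461 0.0541] ztop 0.1393
top seat 261 [ 0.6251 -0.1454] sh [0.0539 0.0005] ext [0.0412 0.0536] ztop 0.1393
top seat 256 [ 0.6103 -0.211 ] sh [ 0.0515 -0.0667] ext [0.0407 0.0529] ztop 0.1394
top seat 209 [ 0.5392 -0.0526] sh [-0.0476  0.0759] ext [0.0499 0.047 ] ztop 0.1393
top seat 96 [ 0.522  -0.2042] sh [-0.0365 -0.0762] ext [0.028 0.047] ztop 0.1397
scene seat 455 [0.4992 0.4172] sh [-0.1735  0.5303] ext [0.4972 0.0037] ztop 0.1397
scene seat 98 [ 0.5028 -0.2034] sh [-0.0556 -0.079 ] ext [0.0274 0.0526] ztop 0.1388
scene seat 92 [ 0.5145 -0.1202] sh [-0.0595  0.0049] ext [0.0334 0.0377] ztop 0.1387
scene seat 218 [ 0.5396 -0.0578] sh [-0.0462  0.0709] ext [0.058  0.0542] ztop 0.1385
scene seat 363 [ 0.6068 -0.2136] sh [ 0.0485 -0.0699] ext [0.055 0.054] ztop 0.1386
scene seat 376 [ 0.6209 -0.148 ] sh [ 0.0502 -0.0028] ext [0.0564 0.0552] ztop 0.1383
scene seat 397 [ 0.6339 -0.0748] sh [0.0496 0.0715] ext [0.0584 0.0544] ztop 0.1383
scene bar_knob 0.86 [253.0, 164.1] [ 0.55891186 -0.12318781  0.184     ] [-0.01522517  0.01018066] [ 0.5763446  -0.11728296  0.20020071]
scene start_top 0.4 [283.0, 166.7] [ 0.42667894 -0.08543172  0.0637    ] [-0.15215132  0.02292024] [ 0.39861626 -0.09211344  0.04071506]
top bar_knob 0.64 [380.7, 186.3] [ 0.57358068 -0.13012689  0.184     ] [0.00047123 0.00606382] [ 0.57103207 -0.12514328  0.20180087]
top start_top 0.53 [350.7, 242.1] [ 0.43660434 -0.06831384  0.0637    ] [-0.14555066  0.0415741 ] [ 0.42286064 -0.01754106  0.55219323]
delta cm [-1.42 -0.89 17.85] rz 1.4 yaw -99.2
```

View pics/crop3.png

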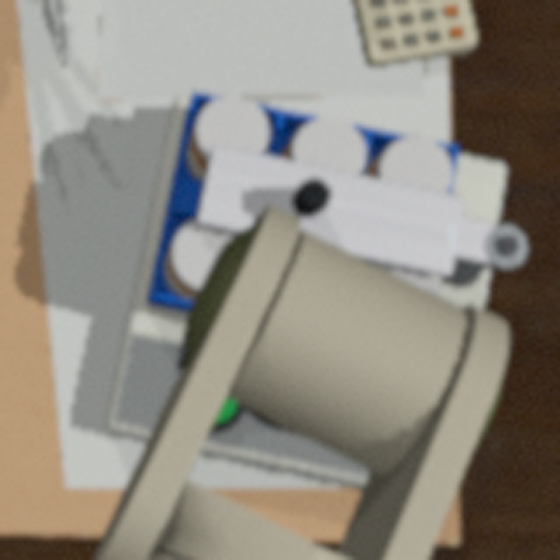

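View pics/scene3.png

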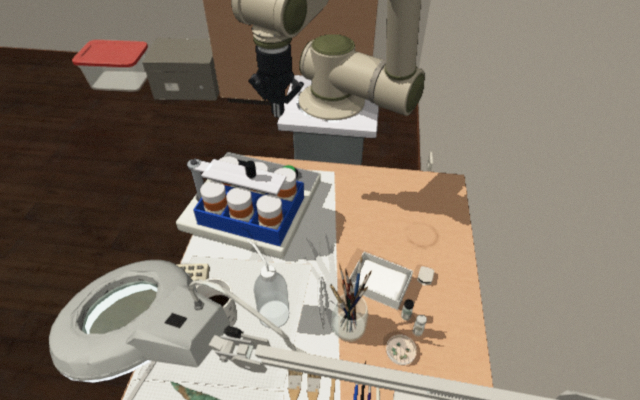

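Crop: the bar lies along the spine, with the knob at (312,197) and jars on both sides. The scene view shows the tray and loupe where they were. Pressing the button next.

jog_arm --plan "0 0 1.4 -1.42 -0.89 0 255;0 0 0 0 0 4 255;0 0 0 0 0 4 255;0 0 0 0 0 4 255;0 0 0 0 0 3 255;0 0 0 0 0 1 255;0 0 0 0 0 0 255;0 0 0 0 0 0 255"

```text
time_s: 31.2
position: [0.431, -0.07, 0.0825]
tool_rot: [[0.983, -0.184, -0.001], [-0.184, -0.983, 0.0], [-0.001, -0.0, -1.0]]
ft_force: [0.1, 0.5, 0.5]
grip_width: -0.0001
gripper_force: 0.0
```

jog_arm --plan "0 0 0 0 0 0.8 255;0 0 0 0 0 0.4 255;0 0 0 0 0 0.3 255;0 0 0 0 0 0.3 255;0 0 0 0 0 0 255"

```text
time_s: 31.62
position: [0.4306, -0.0698, 0.0642]
tool_rot: [[0.983, -0.184, -0.0], [-0.184, -0.983, 0.0], [-0.0, -0.0, -1.0]]
ft_force: [-0.2, -0.6, 0.6]
grip_width: -0.0002
gripper_force: 0.0
```

jog_arm --plan "0 0 0 0 0 0.3 255;0 0 0 0 0 0.3 255;0 0 0 0 0 0.2 255;0 0 0 0 0 0 255;0 0 0 0 0 0 255"

```text
time_s: 32.03
position: [0.4309, -0.07, 0.0566]
tool_rot: [[0.983, -0.184, 0.0], [-0.184, -0.983, -0.0], [0.0, 0.0, -1.0]]
ft_force: [0.5, 1.0, 3.9]
grip_width: 0.0002
gripper_force: 2.3
```

jog_arm --plan "0 0 0 0 0 0.2 255;0 0 0 0 0 0.2 255;0 0 0 0 0 0.1 255;0 0 0 0 0 0 255;0 0 0 0 0 0 255"

```text
time_s: 32.45
position: [0.4311, -0.0701, 0.0551]
tool_rot: [[0.983, -0.183, 0.004], [-0.183, -0.983, -0.002], [0.004, 0.001, -1.0]]
ft_force: [-13.5, 4.9, 58.7]
grip_width: 0.0001
gripper_force: 29.1
```

Bottomed out; retracting.

jog_arm --plan "0 0 0 0 0 -1 255;0 0 0 0 0 -3 255;0 0 0 0 0 -4 255;0 0 0 0 0 -4 255;0 0 0 0 0 -4 255;0 0 0 -4 0 -2 255;0 0 0 0 0 0 255;0 0 0 0 0 0 255;0 0 0 0 0 0 255"

```text
time_s: 33.2
position: [0.3939, -0.063, 0.2296]
tool_rot: [[0.983, -0.184, -0.001], [-0.184, -0.983, 0.0], [-0.001, -0.0, -1.0]]
ft_force: [-0.2, -0.1, 0.0]
grip_width: -0.0001
gripper_force: 0.0
```

```bash
python3 look.py|grep seat
python3 - <<'E'
from h import *
im=cam('top'); P=cloud(im)
m=np.zeros((400,640),bool); m[180:206,368:392]=1; m&=(P[...,2]>.192)&(P[...,2]<.206); k=P[m].mean(0);print('knob',k,sh(k),m.sum())
print(env.observe()['ft_force'])
E
```

```text
top seat 514 [0.4993 0.4197] sh [-0.1739  0.5328] ext [0.4975 0.0041] ztop 0.1395
top seat 276 [ 0.6363 -0.073 ] sh [0.0516 0.0738] ext [0.0471 0.0536] ztop 0.1395
top seat 260 [ 0.6248 -0.1452] sh [0.0536 0.0007] ext [0.0413 0.0533] ztop 0.1392
top seat 256 [ 0.6108 -0.2109] sh [ 0.0519 -0.0665] ext [0.0411 0.054 ] ztop 0.1393
top seat 333 [ 0.5381 -0.0553] sh [-0.0482  0.073 ] ext [0.0532 0.0526] ztop 0.1392
top seat 327 [ 0.524  -0.1261] sh [-0.049   0.0008] ext [0.0471 0.0529] ztop 0.1395
top seat 306 [ 0.5128 -0.201 ] sh [-0.0462 -0.0748] ext [0.0469 0.0548] ztop 0.1395
scene seat 443 [0.5013 0.4175] sh [-0.1715  0.531 ] ext [0.4949 0.0033] ztop 0.1397
scene seat 98 [ 0.5026 -0.2035] sh [-0.0557 -0.0791] ext [0.0264 0.0525] ztop 0.1387
scene seat 91 [ 0.5144 -0.1199] sh [-0.0596  0.0052] ext [0.0322 0.0362] ztop 0.1387
scene seat 218 [ 0.5398 -0.058 ] sh [-0.046   0.0708] ext [0.0575 0.0541] ztop 0.1382
scene seat 369 [ 0.6066 -0.2141] sh [ 0.0484 -0.0704] ext [0.0561 0.0544] ztop 0.1384
scene seat 382 [ 0.6202 -0.1485] sh [ 0.0496 -0.0034] ext [0.0573 0.0554] ztop 0.1385
scene seat 390 [ 0.6342 -0.0752] sh [0.05   0.0713] ext [0.0554 0.0542] ztop 0.1382
knob [ 0.57469891 -0.12413425  0.19959961] [0.00046589 0.01215989] 73
[0.48959326 0.04135777 0.04003365]
```

All six jars are seated, the bar is closed, and the robot is clear.

```bash
python3 -c "
from rig import job; print(job.close_job())"
```

```text
the job is handed in; nothing more can be done
None
```

I handed the job in (no verdict was returned): all four waiting jars are upright in cells 0, 1, 3 and 5, the two loaded jars are still in cells 2 and 4, the bar is closed at its stop, the start button was pressed to its stop and released, and the tray and loupe were not touched.

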